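# Clamp the tuning fork in its chuck and lift the sounding block by it

### The arm

A 6-joint arm with a two-finger parallel gripper is mounted at the origin on the work surface. World frame = base frame: x ahead of the robot, y to its left, z up, the work surface at z = 0. Lengths are in m, angles in degrees, forces in N, time in s.
With the tool pointing down it reaches from about 0.25 to 0.725 m from the base axis. Payload 9.7 kg.
Tool frame: the origin (TCP) lies at the very end of the fingers, on their centre line; the grasp point (between the pads) lies 19 mm behind it; z points along the fingers, y is the line along which they close (so a half turn about z gives the same grasp; the last joint's range is limited). The gripper opens to 85 mm and grips with 20 to 120 N. Pads are 22 mm wide; open, the fingers measure 114 mm over their backs; the gripper's body (76 mm by 85 mm) begins 54 mm behind the grasp point. The pads swing forward as they close: fully open they stand 13 mm farther back than shut.
Start: joints at [-77.12, 4.979, 10.078, 95.1, 0, 90], TCP at [0.123, -0.536, 0.231] pointing down, gripper open.
Joint ranges: [-179.16, 179.16], [-48.56, 103.87], [-65.8, 70.77], [-126.05, 130.52], [-82.76, 87.17], [-180, 180]. Speed limits (degrees/s): [127.2, 127.2, 147.25, 180, 180, 180].

### API

Orientations are given as [roll, pitch, yaw] about the fixed x, y, z axes, in that order (R = Rz(yaw) Ry(pitch) Rx(roll)).
In Python, from workcell import bot, viewer, finder gives the robot as it stands. The module is installed in compiled form; this text tells all that it offers.
- The arm moves only by the shell command python3 -m inch 'ROWS' [FORCE]. ROWS is JSON, a list that holds one entry, the list of rows, each a list of 7 numbers: the opening in per cent of the stroke, from 0 (shut) to 100 (fully open), then the shift along the tool's x, y, z in mm, then the turn, a rotation vector about the tool's x, y, z in degrees. In form: [[[grip, tx, ty, tz, ax, ay, az], ...]]. A call has 1 to 8 rows; each row shifts and turns the commanded pose from where the row before left it, along the tool's axes as they then stand; what a row does not reach is not made up. A row lasts 1/8 s, in which the tool goes at most 62.5 mm and 10.7 degrees, less where a joint would pass 70% of its speed; a pose out of reach is approached as far as the arm can. A call with a gripper value outside its range is refused whole. The fingers move at their own pace and stop on an object; FORCE is the grip in N (left out, the last holds). Time passes only in rows, so rows that do not move let the fingers close. It gives the time, the measured TCP pose, the force, the opening and the grip force at its end, in the units of the state.
- bot.get_obs(): the state, without advancing time (a new reading comes with each control period).
- viewer.camera(name): name is "scene" or "top" or "wrist"; returns a dict with "pixels" (400x640x3 uint8, red, green, blue), "vfov" (degrees; the focal length in pixels is half the picture's height over the tangent of half this angle, whatever the lens; pixels are square), "cx", "cy" (the principal point, pixels), "R" (3x3) and "t" (3): a world point X has camera coordinates R X + t. Camera axes: x right, y down, z forward; pixel columns grow to the right and rows downward; lengths in m; the calibration is good to about 2 mm. A picture is of the moment at which its call begins. There is no depth.
- bot.job_done(): hands the job in; it is judged then, once.
Trained networks look in the newest picture that a camera, given by its name, has taken for a name from the list of things; names that differ only in an ending like _2 or _b are one class to them, and where a whole thing is asked for, a point or a joint stands for the part that bears it (a point fixed in the world has none). Each returns a list of dicts, best first, with "conf" (0 to 1); they miss things now and then, are a little off and sometimes report something else, mostly with a low value. They report only what shows in the picture. A call takes as long as a camera call.
- finder.outline_of(camera, thing): "pixels" (400x640 bool, what is visible of it) and "extent" ([centre column, centre row, width, height] in pixels, round what is visible of it).
- finder.mark_of(camera, thing): "position" ([column, row] in pixels: a listed point, or the origin of a listed thing).
The state is a dict: "time": time; "q": joint angles; "qd": joint speeds; "joint_efforts": joint torques, N m; "ee_pos": TCP position; "tcp_rot": TCP orientation; "wrist_force": force on the tool from outside, world axes, zero at the start; "torque": the same for the moment, N m; "opening": finger opening in m; "grasp_force": force on a finger pad.
Only numpy, scipy, OpenCV 4.12 (cv2) and the standard library are available. Lean on these libraries where they do the work, as an engineer would, in place of code of your own. Each camera call takes 0.05 s, during which the arm holds its last target. There are 200 camera calls.

### The job

The small tuning fork stands loose in the open chuck on top of the wooden sounding block. With the block still in its grey tray, turn the ribbed chuck sleeve clockwise (seen from above) as far as it goes so that the jaws clamp the fork's stem, then take the fork by its prongs and lift it with the block hanging from it, touching only the fork, out of the tray until the block's underside is at least 10 cm above the bench. Finish while holding it there, still and level, and leave the large fork, the lens stand and the mallet where they are.

Things in the scene. Friction and masses are not known exactly. Their poses are not given: they have to be found in the camera images.
- fork_head (a point): Mid-height of the prongs of the small aluminium tuning fork (30 g), on its axis, z up the fork. Head 20 mm wide along y, 8 mm thick along x: two prongs 26 mm high (tips 13 mm above this point) on a yoke 7 mm high (underside 20 mm below it). Pinch it over both prongs across the 8 mm (along x), 25 N or more. Round stem below, 10 mm diameter, 35 mm long. Yaw varies; loose until clamped.
- fork_foot (a point): Lower end of the fork's stem, on its axis, 55 mm below fork_head; it rests on the floor of the chuck, 44 mm above the block's underside.
- block: Wooden sounding block 120 mm long (x), 70 mm wide (y), 36 mm high, with the chuck upright at the middle of its top; loose, 0.3 to 0.5 kg with the chuck, balanced about the chuck's axis. Origin: centre of its underside; z up. It stands on the tray's floor, 7 mm above the bench, with 2 mm of play to the tray's walls, which keep it from turning.
- sleeve_mid (a point): Centre of the chuck's steel sleeve on the vertical chuck axis, 59 mm above the block's underside. The sleeve is a ribbed round tube, 44 mm outer diameter, 26 mm high, from 10 to 36 mm above the block's top; three jaws stand 3 mm above it. The fork's tips are 53 mm above this point and stand between the fingers of a gripper that takes the sleeve from above.
- sleeve (a joint): Angle of the chuck sleeve, rad: 0 is fully open; it grows as the sleeve turns clockwise seen from above, and the three jaws move in together by 1.8 mm per rad. They meet the stem at about 0.55 and are tight from 1.0 on; a stop is at 1.4. It starts between 0 and 0.2 and stays where it is left. Turning takes 0.25 N m, rising to about 0.4 N m as they press.
- tray: Grey plastic tray fixed on the bench, 138 mm long (its x axis), 88 mm wide (y), walls 16 mm high and 7 mm thick, floor 7 mm thick; origin: centre of its underside. The block stands in it.
- big_fork: Bystander: a larger tuning fork on a wooden box 160 x 85 x 50 mm, 180 mm high in all; origin: centre of its underside.
- lens: Bystander: a round magnifying lens on a black stand, foot 90 mm across, 182 mm high; origin: centre of its underside.
- mallet: Bystander: a small mallet lying on the bench, wooden handle 170 mm long, black rubber head 28 x 50 x 28 mm at the +x end of its x axis; origin: on its underside, about mid-length.

How it is judged (in metres and radians):
On the way, in this order (a step that is already met when the one before it is completed fails the run):
1. the sleeve is turned tight (1.0 rad or more) with the block still down in the tray and the fork's foot on the chuck floor (value of joint sleeve above 1 rad and z of block in the frame of tray below 0.012 m and z of fork_foot in the frame of block below 0.05 m), for 0.3 s.
2. the block is lifted clear of the tray (height (world z) of block above 0.04 m), for 0.1 s.
At the end, for the whole second after the job is handed in: Fingers hold the fork (over 2 N) and touch nothing else; the block hangs from it, chuck tight (sleeve 1.0 rad or more, fork's foot within 6 mm of the chuck floor), underside over 90 mm above the bench, tilt under 0.12 rad, under 0.02 m/s and 0.15 rad/s (height (world z) of block above 0.09 m and angle between block's own z axis and vertical below 0.12 rad and linear speed of block below 0.02 m/s and angular speed of block below 0.15 rad/s and value of joint sleeve above 1 rad and z of fork_foot in the frame of block between 0.038 and 0.05 m and contact force between the fingers and fork above 2 N and contact force between each of the arm, the fingers and block below 0.3 N); the arm keeps its last pose, push and grip.
It fails at once if the block tips by more than 0.35 rad (angle between block's own z axis and vertical above 0.35 rad).
It fails at once if the off-tray block is carried by its wood, chuck or sleeve rather than by the fork (height (world z) of block above 0.04 m and contact force between any of the fingers, the arm and block above 2 N).
It fails at once if a bystander is shifted by more than 30 mm or tipped over ((distance of big_fork from where it was at the start of the episode above 0.03 m or angle between big_fork's own z axis and vertical above 0.3 rad) or (distance of lens from where it was at the start of the episode above 0.03 m or angle between lens's own z axis and vertical above 0.3 rad) or (distance of mallet from where it was at the start of the episode above 0.03 m or angle between mallet's own z axis and vertical above 0.3 rad)).
It also fails if it takes over 51 s, if anything falls off the work surface, if the arm or the gripper's body presses on something with over 40 N, if the wrist force passes 120 N, or if a joint passes its speed limit or range.

## Working session

There is one attempt and no reset: what is moved stays moved. The work goes in short steps, Python scripts to look and compute and a shell command to move; the robot and the scene stay as the last step left them, time stands still between calls to the robot, and variables do not carry over. Pictures are saved under pics/ and viewed, at most 10 in all, crops included, and the job is handed in when it is done.

```bash
mkdir -p pics; cat > h.py <<'E'
import numpy as np, cv2
from workcell import bot, viewer, finder
def cam(n):
    c=viewer.camera(n); c['f']=200/np.tan(np.radians(c['vfov']/2)); c['R']=np.array(c['R']);c['t']=np.array(c['t']);return c
def ray(c,p):
    d=c['R'].T@np.array([(p[0]-c['cx'])/c['f'],(p[1]-c['cy'])/c['f'],1]); return -c['R'].T@c['t'],d
def atz(c,p,z):
    o,d=ray(c,p); return o+d*(z-o[2])/d[2]
def tri(l):
    A=0;b=0
    for c,p in l:
        o,d=ray(c,p); d=d/np.linalg.norm(d); P=np.eye(3)-np.outer(d,d); A=A+P;b=b+P@o
    return np.linalg.solve(A,b)
def proj(c,X):
    v=c['R']@np.array(X)+c['t']; return np.array([c['cx'],c['cy']])+c['f']*v[:2]/v[2]
def save(c,n): cv2.imwrite('pics/'+n,c['pixels'][:,:,::-1])
E
python3 - <<'E'
from h import *
np.set_printoptions(precision=4,suppress=True)
o=bot.get_obs(); print(o)
C={n:cam(n) for n in('scene','top','wrist')}
for n,c in C.items(): print(n,c['vfov'],c['cx'],c['cy'],-c['R'].T@c['t'])
for t in ('fork_head','fork_foot','sleeve_mid','block','tray','big_fork','lens','mallet'):
    l=[]
    for n,c in C.items():
        m=finder.mark_of(n,t)
        if m: print(t,n,[(np.round(k['position'],1),round(k['conf'],2)) for k in m[:3]]); l.append((c,m[0]['position'])) if n!='wrist' else 0
    if len(l)>1: print(t,tri(l))
cv2.imwrite('pics/a.png',np.vstack([cv2.resize(C['scene']['pixels'],(480,300)),cv2.resize(C['top']['pixels'],(480,300))])[:,:,::-1])
E
```

```text
{'time': 0.0, 'q': array([-77.1204,   5.0098,  10.0343,  95.0988,   0.0012,  89.9988]), 'qd': array([-0.0168, -0.0561,  0.0201, -0.0174,  0.0789, -0.0295]), 'joint_efforts': array([ -0.0002, -52.038 ,  46.4812,   0.0158,  -0.0001,  -0.    ]), 'ee_pos': array([ 0.1226, -0.5359,  0.2306]), 'tcp_rot': array([-179.9256,   -0.0012,   12.8807]), 'wrist_force': array([-0.5005,  0.2504,  0.5437]), 'torque': array([ 0.0339,  0.0089, -0.03  ]), 'grasp_force': 0.0, 'opening': 0.08508274310605374}
scene 50.595946731541254 320.5044882386844 197.4200104667024 [1.0547 0.5446 0.9682]
top 56.518604102949716 320.4403728603367 196.60408148643006 [ 0.4619 -0.007   1.0308]
wrist 66.56415222385735 317.5130363886078 193.62192867286976 [ 0.1953 -0.5187  0.3723]
fork_head scene [(array([343.8, 205.9]), 0.66), (array([345.3, 180.3]), 0.59)]
fork_head top [(array([327.4, 236. ]), 0.49)]
fork_head [ 0.5739 -0.0072  0.0001]
fork_foot scene [(array([343.7, 194. ]), 0.43)]
sleeve_mid scene [(array([341.9, 193.4]), 0.97)]
sleeve_mid top [(array([324.6, 235.4]), 0.77), (array([322.1, 238.6]), 0.73)]
sleeve_mid [ 0.5741 -0.0057  0.0564]
block scene [(array([343.3, 205.6]), 0.71)]
block top [(array([324.8, 237.1]), 0.83)]
block [ 0.5729 -0.0037  0.0028]
tray scene [(array([344.7, 204.2]), 0.85)]
tray top [(array([322.4, 239.9]), 0.66)]
tray [ 0.5665 -0.0003  0.0069]
big_fork scene [(array([439.7, 312.6]), 0.75)]
big_fork top [(array([185. , 220.2]), 0.89), (array([346.8, 168. ]), 0.16)]
big_fork [0.5852 0.3869 0.0014]
lens scene [(array([274.6, 129.2]), 0.65)]
lens top [(array([468.7, 255.2]), 0.73)]
lens [ 0.5583 -0.3958  0.0015]
mallet scene [(array([271.4, 229.9]), 0.76)]
mallet top [(array([346.7, 169. ]), 0.69)]
mallet [ 0.7784 -0.0523  0.0023]
```

View pics/a.png

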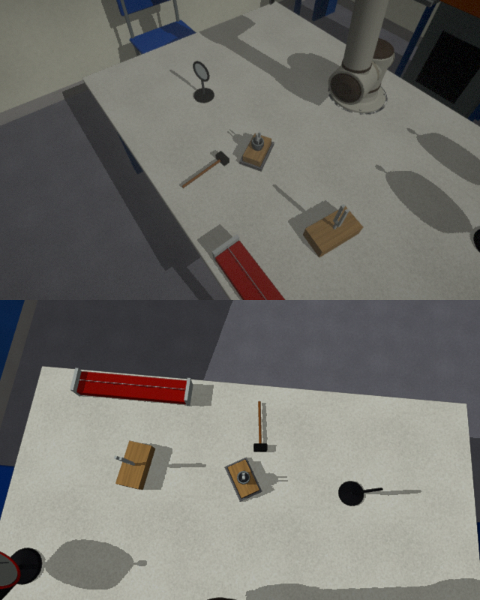

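```bash
python3 -m inch '[[[100,0,0,0,0,0,-10],[100,0,0,0,0,0,-10],[100,0,0,0,0,0,-10],[100,0,0,0,0,0,-10],[100,0,0,0,0,0,-10],[100,0,0,0,0,0,-10],[100,0,0,0,0,0,-10],[100,0,0,0,0,0,0]]]' 30
cat >> h.py <<'E'
from scipy.spatial.transform import Rotation as Ro
def togo(X):
    o=bot.get_obs(); R=Ro.from_euler('xyz',o['tcp_rot'],degrees=True); print('q',o['q'].round(1),'tool mm',(R.inv().apply(np.array(X)-o['ee_pos'])*1000).round(1))
    print('level fix rotvec',(R.inv()*Ro.from_euler('xyz',[180,0,o['tcp_rot'][2]],degrees=True)).as_rotvec(degrees=True).round(2))
E
python3 - <<'E'
from h import *
togo([.573,-.005,.26])
E
```

```text
time: 2.35
ee_pos: [0.1226, -0.5362, 0.2313]
tcp_rot: [180.0, -0.0, 82.8]
wrist_force: [0.6, -0.4, 0.6]
opening: 0.0856
grasp_force: 0.0
q [-77.1   5.   10.1  95.1   0.   20.1] tool mm [583.4 380.4 -28.7]
level fix rotvec [ 0. -0. -0.]
```

```bash
python3 -m inch '[[[100,43,31.5,-2,0,0,0],[100,43,31.5,-2,0,0,0],[100,43,31.5,-2,0,0,0],[100,43,31.5,-2,0,0,0],[100,43,31.5,-2,0,0,0],[100,43,31.5,-2,0,0,0],[100,43,31.5,-2,0,0,0],[100,43,31.5,-2,0,0,0]]]'
python3 -m inch '[[[100,43,31.5,-3,0,0,0],[100,43,31.5,-3,0,0,0],[100,43,31.5,-3,0,0,0],[100,43,31.5,-3,0,0,0],[100,0,0,0,0,0,0],[100,0,0,0,0,0,0]]]'
python3 - <<'E'
from h import *
togo([.573,-.005,.26])
c=cam('wrist'); save(c,'b.png'); print(-c['R'].T@c['t'],c['R'][2])
for t,z in (('fork_head',.106),('fork_foot',.051),('sleeve_mid',.066),('block',.007)):
    m=finder.mark_of('wrist',t); print(t,[(np.round(k['position'],1),round(k['conf'],2),atz(c,k['position'],z).round(4)) for k in m[:2]])
E
```

```text
time: 3.35
ee_pos: [0.4163, -0.2246, 0.2476]
tcp_rot: [180.0, 0.0, 82.6]
wrist_force: [0.9, -0.6, 0.4]
opening: 0.0852
grasp_force: 0.0
time: 4.1
ee_pos: [0.5615, -0.071, 0.2591]
tcp_rot: [-180.0, 0.0, 82.8]
wrist_force: [0.5, -0.1, -0.2]
opening: 0.0853
grasp_force: 0.0
q [-7.2  8.  16.5 98.5 -0.  90. ] tool mm [67.   3.1 -0.9]
level fix rotvec [-0.03  0.01 -0.  ]
[0.57073712 0.00388895 0.40075739] [-0.03735438 -0.29055904 -0.95612766]
fork_head [(array([316.3, 109.3]), 0.61, array([ 0.5685, -0.0039,  0.106 ]))]
fork_foot [(array([318.9, 107.3]), 0.63, array([ 0.5712, -0.0037,  0.051 ]))]
sleeve_mid [(array([318.9, 111.2]), 0.8, array([ 0.5707, -0.0073,  0.066 ]))]
block [(array([319., 107.]), 0.69, array([ 0.5715, -0.0043,  0.007 ]))]
```

View pics/b.png

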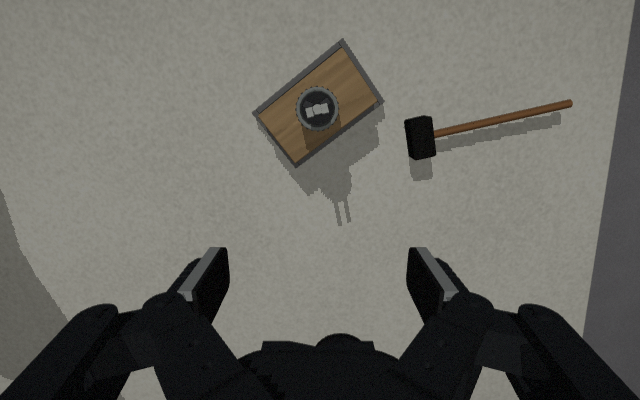

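```bash
python3 -m inch '[[[100,66,2.6,0,0,0,0],[100,0,0,0,0,0,-10],[100,0,0,0,0,0,-10],[100,0,0,0,0,0,-10],[100,0,0,0,0,0,-10],[100,0,0,0,0,0,-10],[100,0,0,0,0,0,-10],[100,0,0,0,0,0,-10]]]'
python3 -m inch '[[[100,0,0,30,0,0,0],[100,0,0,0,0,0,0],[100,0,0,0,0,0,0]]]'
python3 - <<'E'
from h import *
togo([.571,-.005,.06])
C={n:cam(n) for n in('scene','top','wrist')}
save(C['wrist'],'c.png')
for t,z in (('sleeve_mid',.066),('fork_head',.106)):
    l=[]
    for n,c in C.items():
        m=finder.mark_of(n,t)
        if m: l.append((c,m[0]['position'])); print(t,n,round(m[0]['conf'],2),m[0]['position'],atz(c,m[0]['position'],z).round(4))
    if len(l)>1: print(tri(l))
E
```

```text
time: 5.35
ee_pos: [0.5715, -0.01, 0.2596]
tcp_rot: [180.0, 0.0, 153.1]
wrist_force: [0.0, 0.1, 0.2]
opening: 0.0856
grasp_force: 0.0
time: 5.72
ee_pos: [0.5717, -0.0097, 0.2303]
tcp_rot: [180.0, 0.0, 152.8]
wrist_force: [-0.4, -0.3, -0.1]
opening: 0.0856
grasp_force: 0.0
q [-1.   8.  13.2 95.2 -0.  26.2] tool mm [  2.9   3.8 170.3]
level fix rotvec [0.02 0.04 0.  ]
sleeve_mid scene 0.75 [342.5, 191.4] [ 0.5735 -0.0044  0.066 ]
sleeve_mid wrist 0.58 [319.3, 171.6] [ 0.569 -0.005  0.066]
[ 0.5705581  -0.0062728   0.06138663]
fork_head scene 0.69 [340.6, 202.9] [0.6223 0.0467 0.106 ]
fork_head wrist 0.57 [318.0, 179.6] [ 0.5667 -0.0055  0.106 ]
[ 0.58241784 -0.00930816  0.02069102]
```

View pics/c.png

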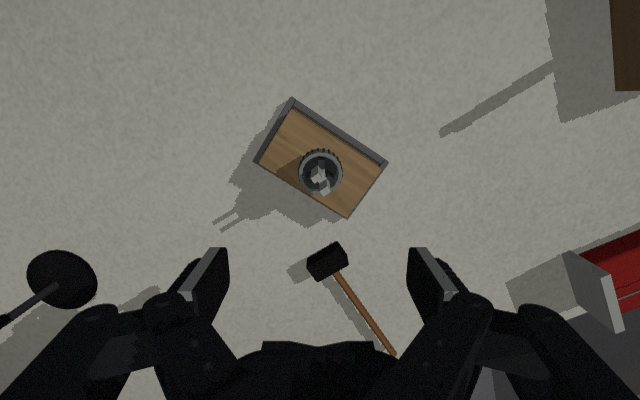

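```bash
python3 -m inch '[[[100,3.7,3.4,30,0,0,0],[100,0,0,40,0,0,0],[100,0,0,20,0,0,0],[100,0,0,0,0,0,0],[100,0,0,0,0,0,0]]]'
python3 - <<'E'
from h import *
togo([.570,-.005,.051])
c=cam('wrist')
save(c,'d.png')
for t,z in (('sleeve_mid',.066),('fork_head',.106)):
    m=finder.mark_of('wrist',t)
    if m: print(t,round(m[0]['conf'],2),m[0]['position'],atz(c,m[0]['position'],z).round(4))
o=bot.get_obs()['ee_pos']; print(o, proj(c,[o[0],o[1],.066]),proj(c,[o[0],o[1],.106]))
E
```

```text
time: 6.8
ee_pos: [0.5705, -0.0046, 0.1405]
tcp_rot: [180.0, 0.1, 152.9]
wrist_force: [-1.2, -0.3, 0.1]
opening: 0.0852
grasp_force: 0.0
q [-0.5  6.8  2.  85.1  0.  26.7] tool mm [ 0.4 -0.6 89.5]
level fix rotvec [0.04 0.07 0.  ]
sleeve_mid 0.81 [317.2, 203.6] [ 0.5697 -0.0038  0.066 ]
fork_head 0.67 [317.0, 226.2] [ 0.5707 -0.0044  0.106 ]
[ 0.57066836 -0.00462756  0.14054737] [316.74472871 205.12618916] [316.66042951 226.26624732]
```

View pics/d.png

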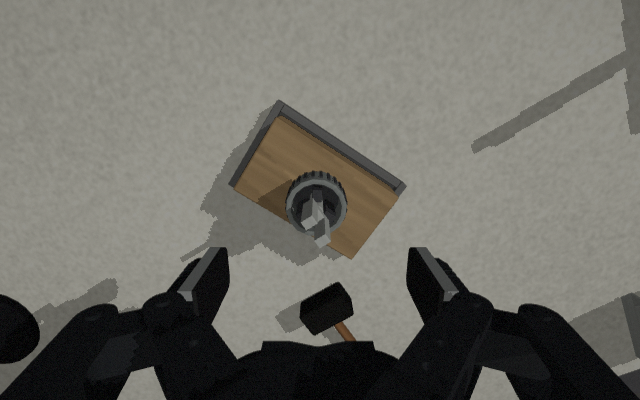

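```bash
python3 -m inch '[[[100,0,0,30,0,0,0],[100,0,0,30,0,0,0],[100,0,0,20,0,0,0],[100,0,0,9,0,0,0],[100,0,0,0,0,0,0],[100,0,0,0,0,0,0]]]'
python3 -m inch '[[[30,0,0,0,0,0,0],[30,0,0,0,0,0,0],[30,0,0,0,0,0,0],[30,0,0,0,0,0,0],[30,0,0,0,0,0,0],[30,0,0,0,0,0,0]]]' 60
python3 - <<'E'
from h import *
togo([.570,-.005,.051]); print(bot.get_obs()['torque'])
E
```

```text
time: 7.7
ee_pos: [0.5708, -0.0046, 0.0515]
tcp_rot: [180.0, 0.1, 152.9]
wrist_force: [-0.2, 0.1, -0.3]
opening: 0.0852
grasp_force: 0.0
time: 8.45
ee_pos: [0.5703, -0.0047, 0.051]
tcp_rot: [180.0, 0.1, 152.9]
wrist_force: [-1.7, -0.3, 4.8]
opening: 0.0416
grasp_force: 61.2
q [-0.5  8.  -6.5 75.4 -0.  26.7] tool mm [ 0.2 -0.4  0. ]
level fix rotvec [0.02 0.05 0.  ]
[-0.13751998  0.32997114 -0.08801682]
```

```bash
python3 -m inch '[[[30,0,0,0,0,0,5],[30,0,0,0,0,0,5],[30,0,0,0,0,0,5],[30,0,0,0,0,0,5],[30,0,0,0,0,0,5],[30,0,0,0,0,0,5],[30,0,0,0,0,0,5],[30,0,0,0,0,0,5]]]'
python3 -c "
from h import *
print(bot.get_obs()['torque'])"
python3 -m inch '[[[30,0,0,0,0,0,5],[30,0,0,0,0,0,5],[30,0,0,0,0,0,5],[30,0,0,0,0,0,5],[30,0,0,0,0,0,3],[30,0,0,0,0,0,3],[30,0,0,0,0,0,0]]]'
python3 - <<'E'
from h import *
togo([.570,-.005,.051]); print(bot.get_obs()['torque'])
c=cam('wrist'); save(c,'e.png')
E
```

```text
time: 9.45
ee_pos: [0.57, -0.005, 0.051]
tcp_rot: [-180.0, 0.1, 112.7]
wrist_force: [-2.7, -3.3, 7.5]
opening: 0.0418
grasp_force: 61.0
[-0.57849737  0.72478641  0.26881324]
time: 10.32
ee_pos: [0.5697, -0.0051, 0.051]
tcp_rot: [-180.0, 0.1, 86.8]
wrist_force: [-4.6, -2.2, 8.5]
opening: 0.0417
grasp_force: 61.7
q [-0.5  8.  -6.6 75.4 -0.1 92.7] tool mm [ 0.1  0.3 -0. ]
level fix rotvec [-0.02  0.05 -0.  ]
[-0.49762938  0.9574808  -0.12539884]
```

View pics/e.png

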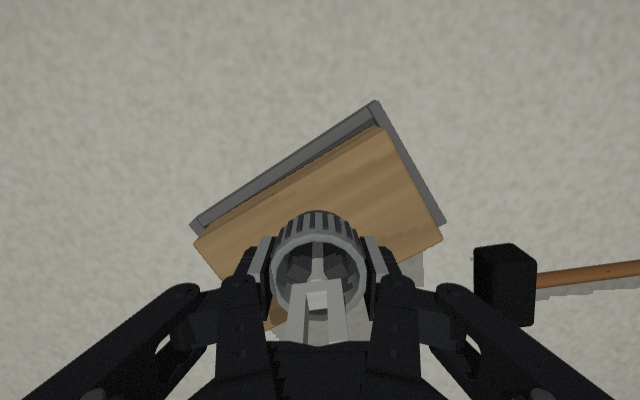

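```bash
python3 -m inch '[[[30,0,0,0,0,0,4],[30,0,0,0,0,0,4]]]'
python3 -c "
from h import *
print(bot.get_obs()['torque'])"
python3 -m inch '[[[30,0,0,0,0,0,4],[30,0,0,0,0,0,3]]]'
python3 -c "
from h import *
print(bot.get_obs()['torque'])"
python3 -m inch '[[[30,0,0,0,0,0,3]]]'
python3 -c "
from h import *
print(bot.get_obs()['torque'])"
```

```text
time: 10.62
ee_pos: [0.5696, -0.005, 0.051]
tcp_rot: [-180.0, 0.1, 78.8]
wrist_force: [-5.7, -2.4, 8.5]
opening: 0.0416
grasp_force: 61.0
[-0.50649824  1.08735879  0.39921025]
time: 10.88
ee_pos: [0.5697, -0.0046, 0.0509]
tcp_rot: [-180.0, 0.0, 71.9]
wrist_force: [-3.0, -1.9, 7.6]
opening: 0.0419
grasp_force: 60.2
[-0.2309596   0.89145214  1.92356195]
time: 11.0
ee_pos: [0.5699, -0.0043, 0.051]
tcp_rot: [-180.0, -0.0, 69.0]
wrist_force: [0.1, 9.4, 6.4]
opening: 0.0421
grasp_force: 64.1
[ 1.96366853 -0.03134927  1.6769786 ]
```

```bash
python3 -m inch '[[[30,0,0,0,0,0,-1],[100,0,0,0,0,0,0],[100,0,0,0,0,0,0],[100,0,0,0,0,0,0],[100,0,0,0,0,0,0],[100,0,0,0,0,0,0]]]'
python3 -m inch '[[[100,0,0,-20,0,0,0],[100,0,0,-40,0,0,0],[100,0,0,-40,0,0,0],[100,0,0,0,0,0,0],[100,0,0,0,0,0,0]]]'
python3 - <<'E'
from h import *
C={n:cam(n) for n in('scene','top','wrist')}
c=C['wrist']
for t,z in (('sleeve_mid',.066),('fork_head',.106),('fork_foot',.051),('block',.007)):
  for n,k in C.items():
    m=finder.mark_of(n,t)
    if m: print(t,n,round(m[0]['conf'],2),m[0]['position'],atz(k,m[0]['position'],z).round(4))
m=finder.outline_of('wrist','fork_head'); print([x['extent'] for x in m])
togo([.570,-.005,.088])
u,v=map(int,proj(c,[.570,-.005,.106])); print(u,v)
w=c['pixels'][max(v-100,0):v+80,u-120:u+120]; cv2.imwrite('pics/f.png',cv2.resize(w,None,fx=3,fy=3)[:,:,::-1])
E
```

```text
time: 11.75
ee_pos: [0.5701, -0.0046, 0.0502]
tcp_rot: [-180.0, 0.0, 69.9]
wrist_force: [0.1, 0.3, -0.5]
opening: 0.0853
grasp_force: 0.0
time: 12.38
ee_pos: [0.57, -0.0046, 0.1497]
tcp_rot: [-180.0, 0.0, 69.9]
wrist_force: [-0.4, 0.1, 0.3]
opening: 0.0853
grasp_force: 0.0
sleeve_mid scene 0.81 [342.6, 194.3] [0.5796 0.0037 0.066 ]
sleeve_mid wrist 0.89 [319.0, 201.1] [ 0.5702 -0.0043  0.066 ]
fork_head scene 0.42 [344.3, 181.7] [ 0.5702 -0.0031  0.106 ]
fork_head wrist 0.97 [317.7, 218.0] [ 0.5699 -0.0023  0.106 ]
fork_foot scene 0.56 [343.8, 194.0] [ 0.5683 -0.0041  0.051 ]
fork_foot top 0.59 [183.2, 219.8] [0.5798 0.3729 0.051 ]
fork_foot wrist 0.95 [318.2, 192.6] [ 0.5704 -0.0019  0.051 ]
block scene 0.82 [344.5, 203.4] [ 0.5648 -0.0024  0.007 ]
block wrist 0.89 [319.9, 184.1] [ 0.5704 -0.007   0.007 ]
[[315.0, 214.3, 34.6, 51.7]]
q [ -0.5   6.8   3.1  86.3   0.  109.7] tool mm [-0.4  0.1 62.3]
level fix rotvec [-0. -0.  0.]
319 221
```

View pics/f.png

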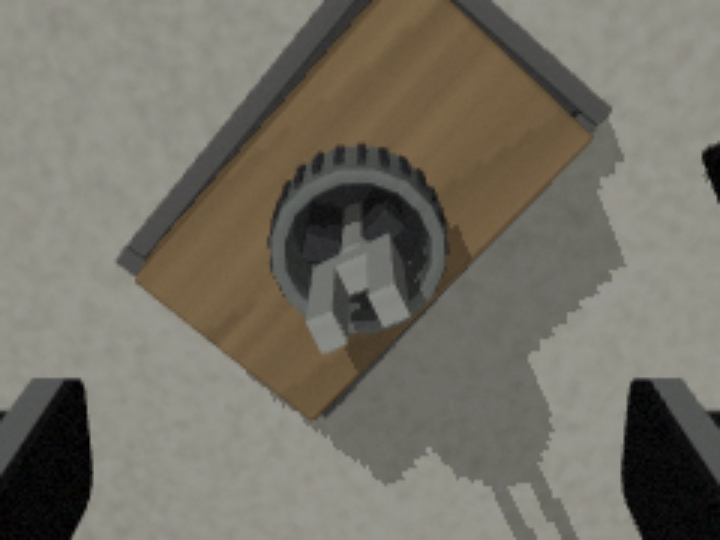

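```bash
python3 - <<'E'
from h import *
c=cam('wrist')
a=atz(c,[308,233],.119);b=atz(c,[329,223.7],.119); d=b-a
yaw=np.degrees(np.arctan2(d[1],d[0])); o=bot.get_obs()
print(a,b,np.linalg.norm(d),(a+b)/2,'fork y dir',yaw)
# tool y world dir angle = yaw-90 ; want = fork y+90 => tool x parallel to fork y (mod 180)
dy=(yaw-o['tcp_rot'][2]+90)%180-90
print('yaw change',dy,'az',-dy, 'alt', -dy-180*np.sign(-dy))
E
```

```text
[ 0.56310129 -0.00528274  0.119     ] [ 0.5773616  -0.00391502  0.119     ] 0.014325756121398504 [ 0.57023145 -0.00459888  0.119     ] fork y dir 5.478496462526661
yaw change -64.40064015926463 az 64.40064015926463 alt -115.59935984073537
```

```bash
python3 -m inch '[[[100,0,0,0,0,0,-10],[100,0,0,0,0,0,-10],[100,0,0,0,0,0,-10],[100,0,0,0,0,0,-10],[100,0,0,0,0,0,-10],[100,0,0,0,0,0,-10],[100,0,0,0,0,0,-10],[100,0,0,0,0,0,-10]]]'
python3 -m inch '[[[100,0,0,0,0,0,-10],[100,0,0,0,0,0,-10],[100,0,0,0,0,0,-10],[100,0,0,0,0,0,-5.6],[100,0,0,0,0,0,0],[100,0,0,0,0,0,0]]]'
python3 - <<'E'
from h import *
togo([.570,-.0045,.089])
c=cam('wrist')
m=finder.mark_of('wrist','fork_head'); print(m[0]['conf'],atz(c,m[0]['position'],.106))
u,v=map(int,proj(c,[.570,-.005,.106])); print(u,v)
w=c['pixels'][max(v-100,0):v+80,u-120:u+120]; cv2.imwrite('pics/g.png',cv2.resize(w,None,fx=3,fy=3)[:,:,::-1])
E
```

```text
time: 14.22
ee_pos: [0.5701, -0.0046, 0.1503]
tcp_rot: [180.0, 0.0, 150.2]
wrist_force: [0.4, 0.0, 0.1]
opening: 0.0852
grasp_force: 0.0
time: 14.98
ee_pos: [0.5701, -0.0046, 0.1503]
tcp_rot: [180.0, 0.0, -174.6]
wrist_force: [0.5, -0.6, 0.3]
opening: 0.0858
grasp_force: 0.0
q [-0.5  6.8  3.1 86.3  0.  -5.8] tool mm [ 0.1  0.1 61.3]
level fix rotvec [0. 0. 0.]
0.64 [ 0.57048057 -0.00424059  0.106     ]
315 219
```

View pics/g.png

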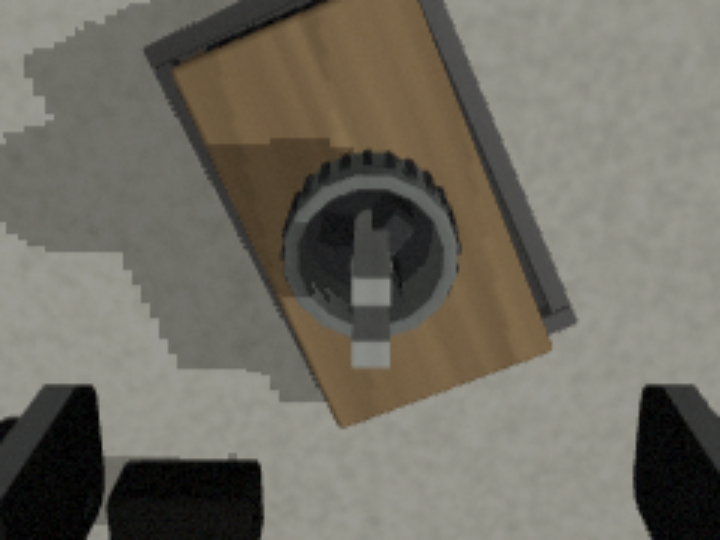

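```bash
python3 -m inch '[[[100,0,0,30,0,0,0],[100,0,0,25,0,0,0],[100,0,0,6,0,0,0],[100,0,0,0,0,0,0],[100,0,0,0,0,0,0]]]'
python3 -m inch '[[[0,0,0,0,0,0,0],[0,0,0,0,0,0,0],[0,0,0,0,0,0,0],[0,0,0,0,0,0,0],[0,0,0,0,0,0,0],[0,0,0,0,0,0,0],[0,0,0,0,0,0,0],[0,0,0,0,0,0,0]]]' 70
python3 - <<'E'
from h import *
togo([.570,-.0045,.089])
E
```

```text
time: 15.7
ee_pos: [0.5707, -0.0046, 0.0905]
tcp_rot: [-180.0, 0.1, -174.5]
wrist_force: [-0.4, 0.6, -0.0]
opening: 0.0852
grasp_force: 0.0
time: 16.7
ee_pos: [0.5701, -0.0044, 0.0894]
tcp_rot: [180.0, 0.0, -174.5]
wrist_force: [-0.6, 2.7, 2.3]
opening: 0.0067
grasp_force: 69.0
q [-0.5  7.3 -3.1 79.6  0.  -5.9] tool mm [ 0.1 -0.   0.4]
level fix rotvec [0.02 0.01 0.  ]
```

```bash
python3 -m inch '[[[0,0,0,-2,0,0,0],[0,0,0,-3,0,0,0],[0,0,0,-4,0,0,0],[0,0,0,-5,0,0,0],[0,0,0,-6,0,0,0],[0,0,0,-5,0,0,0],[0,0,0,-3,0,0,0],[0,0,0,0,0,0,0]]]'
python3 - <<'E'
from h import *
togo([.570,-.0045,.089])
C={n:cam(n) for n in('scene','wrist')}
s=C['scene']['pixels'][110:270,230:450]
cv2.imwrite('pics/h.png',np.vstack([cv2.resize(s,(440,320)),cv2.resize(C['wrist']['pixels'],(440,275))])[:,:,::-1])
E
```

```text
time: 17.7
ee_pos: [0.5702, -0.0046, 0.1176]
tcp_rot: [-180.0, 0.0, -174.5]
wrist_force: [0.6, 0.3, -4.0]
opening: 0.0062
grasp_force: 68.1
q [-0.5  7.  -0.3 82.7 -0.  -5.9] tool mm [ 0.2  0.1 28.6]
level fix rotvec [-0.    0.02 -0.  ]
```

View pics/h.png

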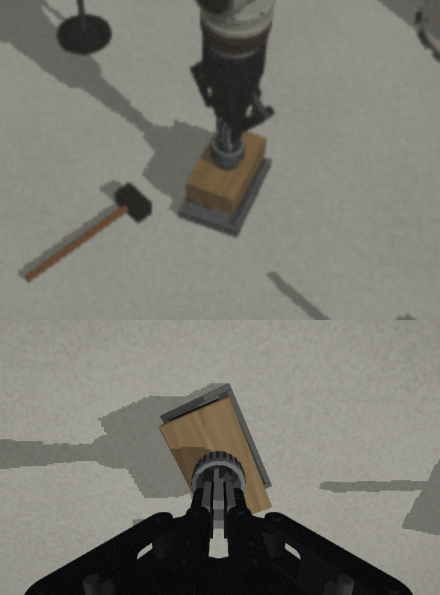

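The block has risen level out of the tray, hanging from the fork (scene crop about (228,180)). The wrist load is 4 N, which matches its weight, so I'll keep lifting.

```bash
python3 -m inch '[[[0,0,0,-5,0,0,0],[0,0,0,-10,0,0,0],[0,0,0,-15,0,0,0],[0,0,0,-18,0,0,0],[0,0,0,-17,0,0,0],[0,0,0,-12,0,0,0],[0,0,0,-6,0,0,0],[0,0,0,-2,0,0,0]]]'
python3 -m inch '[[[0,0,0,0,0,0,0],[0,0,0,0,0,0,0],[0,0,0,0,0,0,0],[0,0,0,0,0,0,0],[0,0,0,0,0,0,0],[0,0,0,0,0,0,0],[0,0,0,0,0,0,0],[0,0,0,0,0,0,0]]]'
python3 - <<'E'
from h import *
C={n:cam(n) for n in('scene','wrist')}
s=C['scene']['pixels'][90:250,230:450]
cv2.imwrite('pics/i.png',np.vstack([cv2.resize(s,(440,320)),cv2.resize(C['wrist']['pixels'],(440,275))])[:,:,::-1])
m=finder.mark_of('scene','block'); print(m[:1]); print(proj(C['scene'],[.570,-.0045,.12]),proj(C['scene'],[.570,-.0045,.1]))
E
```

```text
time: 18.8
ee_pos: [0.5701, -0.0046, 0.2024]
tcp_rot: [180.0, -0.0, -174.5]
wrist_force: [0.0, -0.5, -4.4]
opening: 0.0069
grasp_force: 68.2
time: 19.8
ee_pos: [0.5701, -0.0046, 0.2023]
tcp_rot: [180.0, 0.0, -174.5]
wrist_force: [0.4, -0.1, -5.0]
opening: 0.0066
grasp_force: 68.2
[{'position': [345.3, 181.5], 'conf': 0.84}]
[344.26650774 177.91972853] [343.95844859 182.79543991]
```

View pics/i.png

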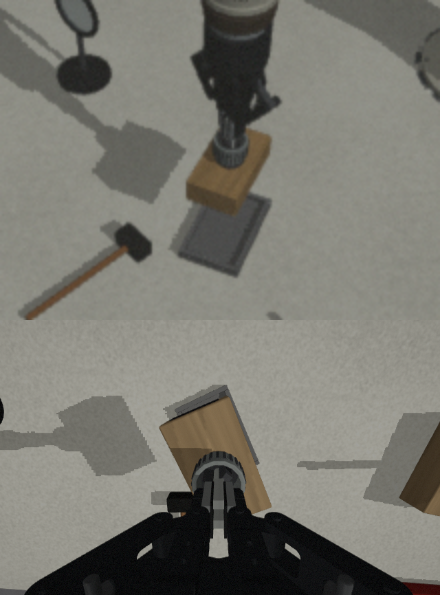

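The block hangs level and still about 12 cm up, clear of the empty tray, and the fork isn't slipping. The bystanders are untouched.

```bash
python3 -c "
from workcell import bot
print(bot.job_done())"
```

```text
the job is handed in; nothing more can be done
None
```

I clamped the fork by turning the sleeve to its stop and lifted it by the prongs. I handed the job in with the block hanging level and still, about 12 cm above the bench, and the bystanders untouched; no verdict was shown.

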